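Fish the dropped weight out of the instrument gap

ROBOT

A 6-joint arm with a two-finger parallel gripper is mounted at the origin on a cart in front of the work surface, level with it; the furniture and walls round the work are solid. World frame = base frame: x ahead of the robot, y to its left, z up, the work surface at z = 0. Lengths are in m, angles in degrees, forces in N, time in s.
With the tool pointing down it reaches from about 0.4 to 0.825 m from the base axis. Payload 7 kg.
Tool frame: the origin (TCP) lies between the finger pads; the fingertips stand 25 mm ahead of it and the grasp point (between the pads) lies 6 mm ahead of it; z points along the fingers, y is the line along which they close (so a half turn about z gives the same grasp; the last joint's range is limited). The gripper opens to 88 mm and grips with 3 to 60 N. Pads are 19 mm wide; open, the fingers measure 130 mm over their backs; the gripper's body (78 mm by 193 mm) begins 47 mm behind the grasp point.
Start: joints at [-51.159, 20.546, 0.682, 0, -70.136, -16.507], TCP at [0.256, -0.624, 0.219] pointing down, gripper open.
Joint ranges: [-176.03, 176.03], [-82.01, 121.73], [-58.28, 71.71], [-173.87, 95.51], [-174.79, -0.11], [-173.66, 173.66]. Speed limits (degrees/s): [136.94, 136.94, 172.46, 180, 180, 180].

INTERFACE

Orientations are given as [roll, pitch, yaw] about the fixed x, y, z axes, in that order (R = Rz(yaw) Ry(pitch) Rx(roll)).
In Python, from plant import status, optics, job gives the robot as it stands. The module is installed in compiled form; this text tells all that it offers.
- The arm moves only by the shell command python3 -m pendant FILE, which reads ROWS from the file FILE. ROWS is a JSON list of rows, 1 to 8 of them, each an object with the fields d (a list: dx, dy, dz in parts of the range, where 1.0 means 0.75 m), rz (a turn about the tool's z in shares of 4 rad (1.0 is 4 rad)), jaw (the finger opening in m); a field left out counts as zero (the opening has to be given); each row is the pose to reach, as a shift and turn from the pose commanded when the command began, along the tool's axes at that moment; what a row does not reach only later rows make up. A row lasts 1/8 s, in which the tool goes at most 0.0625 m and 10.7 degrees, less where a joint would pass 70% of its speed; a pose out of reach is approached as far as the arm can. The fingers move at their own pace and stop on an object; the grip force is fixed at half the most. Time passes only in rows, so rows that do not move let the fingers close. It prints the time, the measured TCP pose, the force, the opening and the grip force at its end. Shift and turn numbers lie between -1 and 1, and a call with a number outside is refused. Input that does not fit is refused with a message, and nothing moves.
- status.get_obs(): the state, without advancing time (a new reading comes with each control period).
- optics.snapshot(name): name is "scene" or "side" or "wrist"; returns a dict with "frame" (384x512x3 uint8, red, green, blue), "z_map" (384x512 float32, m along the optical axis (not along the pixel's ray), 0 where there is no reading), "fovy" (degrees; the focal length in pixels is half the picture's height over the tangent of half this angle, whatever the lens; pixels are square), "cx", "cy" (the principal point, pixels), "k1" (the pictures are not rectified: a ray, as slopes to the right and down, at radius r is drawn at 1 + k1 r^2 times it, then the intrinsics apply), "R" (3x3) and "t" (3): a world point X has camera coordinates R X + t; the wrist camera has in their place "T_tool_cam" (4x4, takes a point from camera to tool coordinates, whose origin is the TCP and whose axes are the flange's). Camera axes: x right, y down, z forward; pixel columns grow to the right and rows downward; lengths in m; the calibration is good to about 2 mm. A picture is of the moment at which its call begins: read the wrist's pose just before it.
- job.close_job(): hands the job in; it is judged then, once.
The state is a dict: "clock": time; "joint_pos": joint angles; "qvel": joint speeds; "tau": joint torques, N m; "tool_pos": TCP position; "orientation": TCP orientation; "force": force on the tool from outside, world axes, zero at the start; "moment": the same for the moment, N m; "opening": finger opening in m; "gripper_force": force on a finger pad.
Only numpy, scipy, OpenCV 4.12 (cv2) and the standard library are available. Lean on these libraries where they do the work, as an engineer would, in place of code of your own. Each camera call takes 0.05 s, during which the arm holds its last target. There are 200 camera calls.

TASK

The brass weight has slipped to the back of the narrow channel between the two controller housings. Pick up the orange-handled hook, work its bent end in behind the weight by feel, gently, never pressing on the housings, the plate at the back or the weight with more than about 1 kg of force (10 N), and draw the weight out, still standing, until all of it is in front of the housings; then lay the hook back down flat on the bench, its handle more than 20 cm away from the weight and the channel mouth. Touch the weight with nothing but the hook, and leave the two bottles and the grey tin where they stand.

Things in the scene. Friction and masses are not known exactly. Their poses are not given: they have to be found in the camera images.
- unit: Fixed twin controller: two grey housings, each 60 wide, 84 deep, 127 high, with a channel 62 mm wide between them, open above and in front. Origin: bench level, middle of the channel mouth in the plane of the front faces; x into the channel, y left, z up. The walls are at y = +31 and -31 mm; a rigid upright plate 85 mm high closes the channel, its front face at x = 68 mm.
- weight: Brass weight, about 0.2 kg: cylinder 30 across, 28 high, with a knob 16 across on top, 40 mm high in all. Origin: centre of its underside, z up. Starts in the left half of the channel, 1 to 3 mm in front of the back plate: too little room for the hook's end, which must be wedged in between the round weight and the plate from the right.
- hook: Telescopic hook, 0.15 kg, lying flat. Origin: centre of the underside of its orange block handle, 85 long (x), 14 wide (y), 28 mm high; z up. A stiffly sliding rod 5 mm thick sticks out along +x, axis 10 mm above the underside, and bends square to the left (+y), ending at y = 24 mm, the last 14 mm 4 mm thick, flush at the far side. The bend's axis is at an unmeasured x of 130 to 157 mm: feel.
- dropper_bottle: Small white dropper bottle with a red cap, 32 mm across, 54 mm high, standing at the right in front of the housings. Origin: centre of its underside. To be left alone.
- sample_bottle: White sample bottle with a blue cap, 62 mm across, 111 mm high, standing at the left in front of the housings. Origin: centre of its underside. To be left alone.
- grey_tin: Small tin with a grey label, 62 mm across, 76 mm high, standing further left. Origin: centre of its underside. To be left alone.

How it is judged (in metres and radians):
On the way, in this order (a step that is already met when the one before it is completed fails the run):
1. the hook drags the weight forward inside the channel (contact force between hook and weight above 0.2 N and x of weight in the frame of unit between -0.01 and 0.035 m and angle between weight's own z axis and vertical below 0.2 rad), for 0.1 s.
2. the weight is drawn out of the channel, upright, wholly in front of the front faces (x of weight in the frame of unit below -0.015 m and angle between weight's own z axis and vertical below 0.1 rad), for 0.1 s.
At the end, for the whole second after the job is handed in: The weight stands upright and still on the bench, its centre 15 mm or more in front of the housings. The hook lies flat, released and still on the bench, the middle of its handle over 0.2 m from the weight and from the channel mouth, touching neither weight nor unit (all of step 2 and height (world z) of weight between -0.005 and 0.005 m and linear speed of each of weight, hook below 0.02 m/s and height (world z) of hook between -0.006 and 0.006 m and angle between hook's own z axis and vertical below 0.1 rad and contact force between hook and weight below 0.1 N and contact force between hook and unit below 0.1 N and horizontal distance between hook and weight above 0.2 m and horizontal distance between hook and unit above 0.2 m).
It fails at once if the hook presses on the housings or the back plate with more than 10 N (contact force between hook and unit above 10 N).
It fails at once if the hook presses on the weight with more than 10 N (contact force between hook and weight above 10 N).
It fails at once if the gripper or arm touches the weight (contact force between any of the fingers, the arm and weight above 0.5 N).
It fails at once if the weight is tipped over (angle between weight's own z axis and vertical above 0.5 rad).
It fails at once if a bottle or the grey tin is moved more than 20 mm or tipped (distance of any of dropper_bottle, sample_bottle, grey_tin from where it was at the start of the episode above 0.015 m or angle between any of dropper_bottle, sample_bottle, grey_tin's own z axis and vertical above 0.3 rad).
It also fails if it takes over 64 s, if anything falls off the work surface, if the arm or the gripper's body presses on something with over 40 N, if the wrist force passes 120 N, or if a joint passes its speed limit or range.

## Working session

There is one attempt and no reset: what is moved stays moved. The work goes in short steps, Python scripts to look and compute and a shell command to move; the robot and the scene stay as the last step left them, time stands still between calls to the robot, and variables do not carry over. Pictures are saved under pics/ and viewed, at most 10 in all, crops included, and the job is handed in when it is done.

```bash
mkdir -p pics; cat > h.py <<'E'
import numpy as np, cv2
from plant import status, optics, job
from scipy.spatial.transform import Rotation as Ro
def tool():
    o=status.get_obs(); return Ro.from_euler('xyz',o['orientation'],degrees=True).as_matrix(),np.array(o['tool_pos'])
def snap(n):
    Rt,p=tool(); s=optics.snapshot(n)
    f=s['frame'].shape[0]/2/np.tan(np.radians(s['fovy'])/2)
    if n=='wrist':
        T=np.array(s['T_tool_cam']); Rcw=Rt@T[:3,:3]; c=Rt@T[:3,3]+p
    else:
        Rcw=np.array(s['R']).T; c=-Rcw@np.array(s['t'])
    s.update(f=f,Rcw=Rcw,c=c); return s
def rays(s,px):
    K=np.array([[s['f'],0,s['cx']],[0,s['f'],s['cy']],[0,0,1]])
    u=cv2.undistortPoints(np.array(px,float).reshape(-1,1,2),K,np.array([s['k1'],0,0,0.]),None,None).reshape(-1,2)
    return np.c_[u,np.ones(len(u))]
def plane(s,px,z):
    d=rays(s,px)@s['Rcw'].T; return s['c']+d*((z-s['c'][2])/d[:,2])[:,None]
def depthpts(s,px):
    px=np.array(px).reshape(-1,2); z=s['z_map'][px[:,1].astype(int),px[:,0].astype(int)]
    return (rays(s,px)*z[:,None])@s['Rcw'].T+s['c']
def tri(s1,p1,s2,p2):
    a=s1['Rcw']@rays(s1,[p1])[0]; b=s2['Rcw']@rays(s2,[p2])[0]
    t=np.linalg.lstsq(np.c_[a,-b],s2['c']-s1['c'],rcond=None)[0]
    x,y=s1['c']+t[0]*a,s2['c']+t[1]*b; return (x+y)/2,np.linalg.norm(x-y)
def save(s,n,crop=None,k=1):
    im=s['frame'][:,:,::-1]
    if crop: x0,y0,x1,y1=crop; im=im[y0:y1,x0:x1]
    cv2.imwrite('pics/'+n,cv2.resize(im,None,fx=k,fy=k))
E
python3 - <<'E'
from h import *
ss=[snap(n) for n in('scene','side')]
im=np.vstack([s['frame'] for s in ss])[:,:,::-1]
im=np.hstack([s['frame'] for s in ss])[:,:,::-1]
cv2.imwrite('pics/a.png',cv2.resize(im,(800,300)))
for s in ss: print(s['c'],s['Rcw'][:,2],s['f'])
print(status.get_obs())
save(ss[0],'scene.png',k=1.5)
save(ss[1],'side.png',k=1.5)
E
```

```text
[-0.13376283 -0.3691854   0.58025989] [ 0.73372844  0.38877069 -0.5572252 ] 350.4546293382475
[ 0.50518523 -0.84994294  0.73768787] [ 0.04718579  0.76503042 -0.64226316] 428.9466624707964
{'clock': 0.1, 'joint_pos': array([-5.11606139e+01,  2.05867119e+01,  6.42338867e-01, -1.92790221e-02,
       -7.01364167e+01, -1.65050353e+01]), 'qvel': array([-0.01179071, -0.02843902,  0.12028011,  0.08098173,  0.01681283,
        0.00992653]), 'tau': array([-1.55629525e-03, -5.84161663e+01,  2.93749702e+01,  7.01544374e+00,
        1.01259223e-02, -6.89319177e-05]), 'tool_pos': array([ 0.25631394, -0.62398064,  0.21864372]), 'orientation': array([ 1.79917390e+02, -5.57662716e-03, -1.57672209e+02]), 'force': array([0.09387816, 0.42593652, 0.29834746]), 'moment': array([ 0.01831236, -0.02740536, -0.00480656]), 'gripper_force': 0.0, 'opening': 0.08757806989168976}
```

View pics/scene.png

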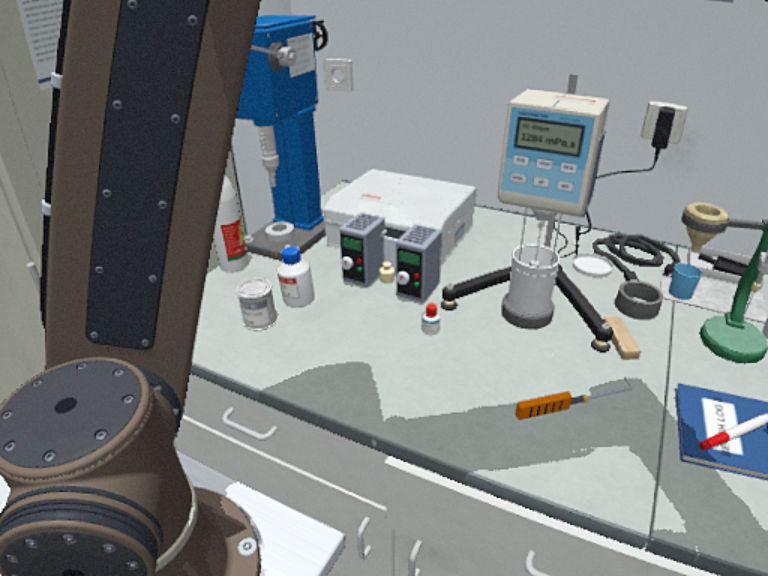

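View pics/side.png

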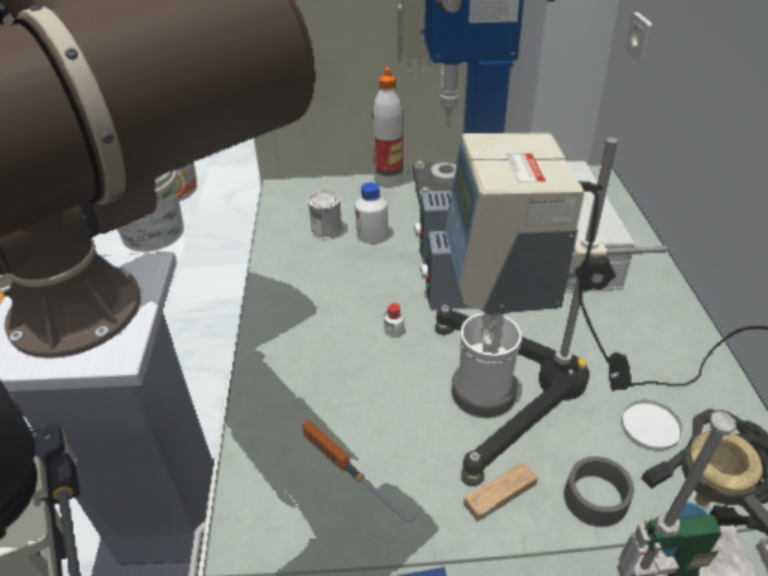

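The scene view shows the weight at about (258,180) in raw pixels, between the housings. The hook's handle is at (363,269) and its tip at (420,253), with the bend on the left. The sample bottle is at (196,183), the tin at (171,202) and the dropper at (287,212). The tripod foot is at (300,202), to the right of the channel.

```bash
cat > m.py <<'E'
from h import *
sc,sd=snap('scene'),snap('side')
def orange(s,box):
    h=cv2.cvtColor(s['frame'],cv2.COLOR_RGB2HSV); m=cv2.inRange(h,(5,150,60),(20,255,255))
    x0,y0,x1,y1=box; k=np.zeros_like(m);k[y0:y1,x0:x1]=m[y0:y1,x0:x1]
    ys,xs=np.nonzero(k); return np.c_[xs,ys]
for s,b in((sc,(335,250,400,290)),(sd,(195,270,245,325))):
    px=orange(s,b); P=depthpts(s,px); print('handle',len(px),np.median(P,0),P[:,2].max())
    T=P[P[:,2]>np.percentile(P[:,2],70)]; r=cv2.minAreaRect((T[:,:2]*1000).astype(np.float32)); print(r,np.median(T[:,2]))
def q(n,s,x,y): print(n,depthpts(s,[[x,y]])[0].round(3))
# scene raw px
for n,x,y in(('weight knob',258,176),('weight body',258,184),('sample',196,185),('samplecap',194,168),('tin',171,203),('dropper',288,214),('drcap',287,206),('footR',299,201),('hooktip',418,254),
 ('Lfront',236,180),('Ltop',240,150),('Rtop',279,158),('Rfront',272,190)): q(n,sc,x,y)
for n,x,y in(('sample',248,145),('tin',216,145),('dropper',262,216),('foot',296,215),('rodbend',273,345),('head',345,105)): q('S '+n,sd,x,y)
save(sc,'b.png',(160,130,320,240),5)
E
python3 m.py
```

```text
handle 381 [ 0.44163731 -0.32329587  0.02377887] 0.5802598919869535
((170.3861541748047, -329.5364074707031), (610.1513061523438, 63.481754302978516), 1.4873788356781006) 0.029413537469466955
handle 207 [ 0.44665581 -0.32821164  0.02860837] 0.7376878708786416
((484.8568115234375, -570.9967041015625), (47.14204406738281, 557.3819580078125), 9.002540588378906) 0.029913927159433362
weight knob [0.668 0.045 0.043]
weight body [0.662 0.042 0.018]
sample [-0.134 -0.369  0.58 ]
samplecap [0.527 0.168 0.113]
tin [0.423 0.175 0.059]
dropper [ 0.543 -0.105  0.034]
drcap [ 0.549 -0.099  0.054]
footR [ 0.633 -0.102  0.018]
hooktip [ 0.56  -0.432  0.011]
Lfront [0.623 0.095 0.04 ]
Ltop [0.65  0.092 0.127]
Rtop [ 0.652 -0.029  0.128]
Rfront [ 0.62  -0.024  0.04 ]
S sample [0.534 0.144 0.062]
S tin [0.443 0.169 0.05 ]
S dropper [ 0.553 -0.115  0.033]
S foot [ 0.635 -0.113  0.028]
S rodbend [ 0.549 -0.441  0.015]
S head [ 0.684 -0.241  0.393]
```

View pics/b.png

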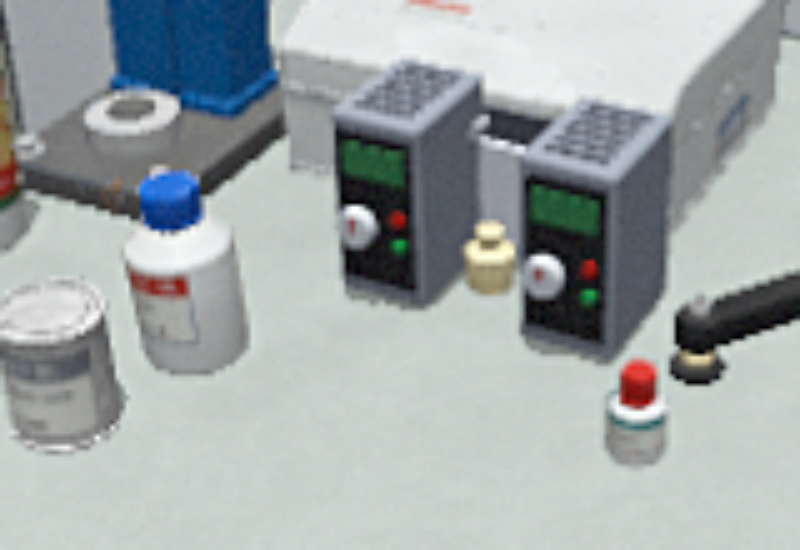

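Units first: shifts go in shares of 0.75 m and turns go in shares of 4 rad. So -0.25 m / 0.75 = -0.3333, 0.18 m / 0.75 = 0.24, 70 degrees / 229.1831 = 0.3054.

```bash
echo '[{"d": [-0.3333, 0.24, 0], "rz": 0.3054, "jaw": 0.08}, {"d": [-0.3333, 0.24, 0], "rz": 0.3054, "jaw": 0.08}, {"d": [-0.3333, 0.24, 0], "rz": 0.3054, "jaw": 0.08}, {"d": [-0.3333, 0.24, 0], "rz": 0.3054, "jaw": 0.08}, {"d": [-0.3333, 0.24, 0], "rz": 0.3054, "jaw": 0.08}, {"d": [-0.3333, 0.24, 0], "rz": 0.3054, "jaw": 0.08}, {"d": [-0.3333, 0.24, 0], "rz": 0.3054, "jaw": 0.08}, {"d": [-0.3333, 0.24, 0], "rz": 0.3054, "jaw": 0.08}]' > rows.txt && python3 -m pendant rows.txt; python3 - <<'E'
from h import *
s=snap('wrist'); print(np.array(s['T_tool_cam']).round(3)); save(s,'w1.png',k=1.5)
for n in('scene','side'):
    a=snap(n); z=a['z_map']; ys,xs=np.nonzero(z>0); P=depthpts(a,np.c_[xs,ys])
    ok=(abs(P[:,0]-.68)<.1)&(abs(P[:,1]-.04)<.12)
    top=P[ok&(abs(P[:,2]-.127)<.006)]; print(n,'top',len(top),np.median(top[:,2]),cv2.minAreaRect((top[:,:2]*1000).astype(np.float32)))
    fr=P[ok&(P[:,2]>.02)&(P[:,2]<.115)&(P[:,0]<.64)&(abs(P[:,1]-.036)<.09)]
    for _ in range(4):
        c=np.polyfit(fr[:,1],fr[:,0],1); r=fr[:,0]-np.polyval(c,fr[:,1]); fr=fr[abs(r)<max(.004,1.5*r.std())]
    print('front',len(fr),c,r.std(), fr[:,1].min(),fr[:,1].max())
E
```

```text
clock: 1.2
tool_pos: [0.4195, -0.3625, 0.2194]
orientation: [180.0, -0.0, 132.4]
force: [0.2, 0.9, 0.4]
opening: 0.0799
gripper_force: 0.0
[[ 0.001 -0.969 -0.247  0.066]
 [ 1.     0.001 -0.001 -0.   ]
 [ 0.001 -0.247  0.969 -0.165]
 [ 0.     0.     0.     1.   ]]
scene top 651 0.12760461227886305 ((663.6278686523438, 34.50251770019531), (181.9274139404297, 85.42936706542969), 89.58171844482422)
front 918 [0.01310463 0.62120342] 0.0015979798080606037 -0.05375181940227375 0.1257174874334343
side top 454 0.12639284650375615 ((635.8058471679688, 34.219093322753906), (184.6114959716797, 50.538578033447266), 81.80204010009766)
front 247 [0.01693905 0.61850139] 0.0019853302723643463 -0.05397943143230699 0.11954180880692156
```

View pics/w1.png

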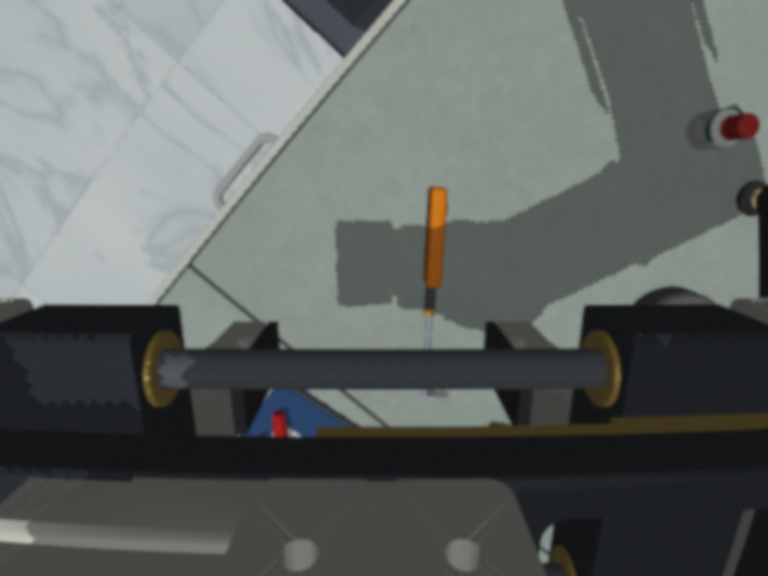

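The wrist view shows the orange handle from (435,188) to (433,287), with the rod running down to its bend near (427,393). The hook end points right in the picture.

```bash
python3 - <<'E'
from h import *
s=snap('wrist'); Rt,p=tool()
h=cv2.cvtColor(s['frame'],cv2.COLOR_RGB2HSV); m=cv2.inRange(h,(5,150,60),(22,255,255)); m[:, :250]=0;m[:,330:]=0;m[:110]=0;m[230:]=0
n,l,st,c=cv2.connectedComponentsWithStats(m); i=1+st[1:,4].argmax(); print(st[i])
cs=max(cv2.findContours((l==i).astype(np.uint8),0,1)[0],key=len).reshape(-1,2)
ys,xs=np.nonzero(l==i); P=depthpts(s,np.c_[xs,ys]); print('z',np.percentile(P[:,2],[5,50,95]))
Q=plane(s,cs,0.028); r=cv2.minAreaRect((Q[:,:2]*1000).astype(np.float32)); print(r)
v,x0=None,None
l2=cv2.fitLine(Q[:,:2].astype(np.float32),cv2.DIST_L2,0,.01,.01).ravel(); print('dir',np.degrees(np.arctan2(l2[1],l2[0])))
c=np.r_[np.array(r[0])/1000,0.0]; print('tool delta', Rt.T@(c-p))
# stereo top of handle with scene camera
a=snap('scene'); g=cv2.cvtColor(a['frame'],cv2.COLOR_RGB2HSV); k=cv2.inRange(g,(5,150,60),(20,255,255)); k[:250]=0;k[290:]=0;k[:,:335]=0;k[:,400:]=0
ys,xs=np.nonzero(k)
Pa=depthpts(a,np.c_[xs,ys]); ok=abs(Pa[:,2]-.028)<.004; print('scene', ok.sum(), cv2.minAreaRect((Pa[ok][:,:2]*1000).astype(np.float32)))
for px in([284,262],[294,262]): print('rod z=.01',plane(s,[px],0.01)[0])
E
```

```text
[284 125  14  67 703]
z [0.02503461 0.02702827 0.02839459]
((444.3184814453125, -324.7362060546875), (13.414410591125488, 82.86042022705078), 40.61162567138672)
dir -49.02283
tool delta [0.0112764  0.04452499 0.21938583]
scene 198 ((445.7490234375, -322.9956970214844), (14.010162353515625, 84.44734191894531), 41.522247314453125)
rod z=.01 [ 0.54553728 -0.43809261  0.01      ]
rod z=.01 [ 0.55619249 -0.42838945  0.01      ]
```

Converted, 0.19 m / 0.75 = 0.2533, 0.0115 m / 0.75 = 0.0153, 1.4 degrees / 229.1831 = 0.0061.

```bash
echo '[{"d": [0.0153, 0.0603, 0.08], "rz": 0.0061, "jaw": 0.04}, {"d": [0.0153, 0.0603, 0.16], "rz": 0.0061, "jaw": 0.04}, {"d": [0.0153, 0.0603, 0.16], "rz": 0.0061, "jaw": 0.04}, {"d": [0.0153, 0.0603, 0.2067], "rz": 0.0061, "jaw": 0.04}, {"d": [0.0153, 0.0603, 0.2333], "rz": 0.0061, "jaw": 0.04}, {"d": [0.0153, 0.0603, 0.2533], "rz": 0.0061, "jaw": 0.04}, {"d": [0.0153, 0.0603, 0.2533], "rz": 0.0061, "jaw": 0.04}]' > rows.txt && python3 -m pendant rows.txt; echo '[{"jaw": 0.0}, {"jaw": 0.0}, {"jaw": 0}, {"jaw": 0}]' > rows.txt && python3 -m pendant rows.txt
```

```text
clock: 2.33
tool_pos: [0.445, -0.3244, 0.0297]
orientation: [-180.0, -0.0, 130.9]
force: [-0.6, 0.1, -0.4]
opening: 0.0398
gripper_force: 0.0
clock: 2.82
tool_pos: [0.4451, -0.3239, 0.0298]
orientation: [180.0, 0.0, 130.9]
force: [1.0, 0.3, -0.0]
opening: 0.0054
gripper_force: 0.0
```

```bash
echo '[{"jaw": 0}, {"jaw": 0}]' > rows.txt && python3 -m pendant rows.txt; python3 - <<'E'
from h import *
s=snap('wrist'); a=snap('side')
cv2.imwrite('pics/g.png',np.hstack([cv2.resize(s['frame'],(400,300)),cv2.resize(a['frame'][230:380,150:350],(400,300))])[:,:,::-1])
E
```

```text
clock: 3.08
tool_pos: [0.445, -0.3239, 0.0295]
orientation: [-180.0, -0.0, 130.9]
force: [-0.3, -0.5, -0.1]
opening: 0.001
gripper_force: 0.0
```

View pics/g.png

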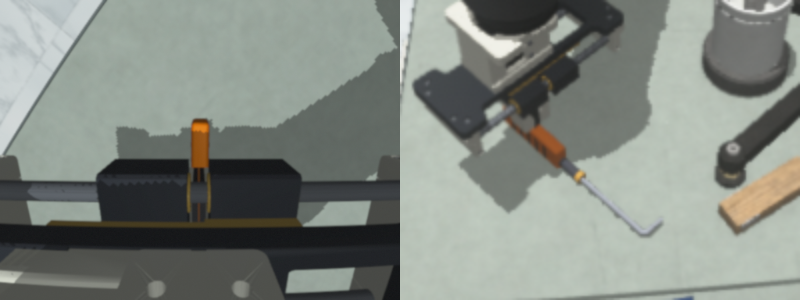

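```bash
echo '[{"jaw": 0}, {"jaw": 0}]' > rows.txt && python3 -m pendant rows.txt; python3 - <<'E'
from h import *
s=snap('wrist'); a=snap('side')
cv2.imwrite('pics/g2.png',np.hstack([cv2.resize(s['frame'][140:300,206:306],(375,600)),cv2.resize(a['frame'][260:330,190:240],(425,600),interpolation=2)])[:,:,::-1])
E
```

```text
clock: 3.42
tool_pos: [0.445, -0.3239, 0.0294]
orientation: [-180.0, -0.0, 130.9]
force: [0.0, 0.3, 0.4]
opening: 0.0004
gripper_force: 0.0
```

View pics/g2.png

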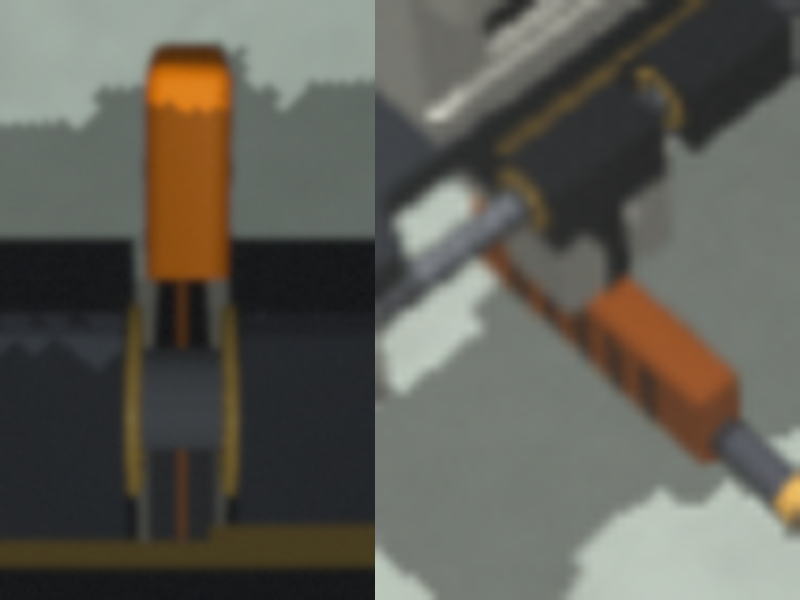

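```bash
python3 - <<'E'
from h import *
Rt,p=tool()
a=snap('side')
for y in range(262,325,4):
    r=[]
    for x in range(192,242,4):
        P=depthpts(a,[[x,y]])[0]; q=Rt.T@(P-p); r.append('%3d,%3d,%3d'%tuple(np.r_[q[:2],P[2]]*1000))
    print(y,' | '.join(r))
E
```

```text
262 -17,-51,180 | -21,-46,179 | -36,-48,194 | -14,-26,157 | -18,-21,156 | -22,-15,154 | -23, -7,148 | -24,  0,142 | -22, 11,131 | -24, 18,126 | -29, 23,127 | -33, 30,125 |  41,103,  0
266 -13,-51,166 | -21,-48,170 | -20,-39,162 | -21,-32,157 | -22,-24,151 | -23,-16,145 | -25,-10,141 | -20,  2,125 | -26,  7,127 | -32, 12,127 | -36, 17,127 | -37, 26,120 |  32, 95,  1
270 -11,-51,153 | -20,-48,159 | -22,-42,155 | -24,-35,151 | -24,-27,144 | -25,-19,137 | -22, -9,127 | -17,  3,110 | -32,  2,125 | -37,  7,124 | -38, 15,118 | -38, 24,110 |  25, 88,  0
274 -12,-53,145 | -21,-50,151 | -23,-44,147 | -25,-37,142 | -21,-26,129 | -24,-20,126 | -29,-15,126 | -35,-10,128 | -30,  2,111 | -37,  5,115 |  28, 67,  1 |  22, 73,  2 |  19, 81, -2
278 -19,-58,145 | -23,-53,144 | -23,-45,137 | -20,-35,125 | -25,-30,124 | -31,-25,126 | -37,-21,128 | -38,-13,121 | -10, 15, 70 |  28, 55, -1 |  21, 60,  0 |  14, 66,  1 |   9, 73,  0
282 -23,-63,142 | -24,-55,136 |  -4,-35, 99 | -19,-36,114 | -31,-35,123 | -37,-31,125 | -37,-22,118 | -38,-14,111 |  -9, 15, 57 |  18, 46,  2 |  14, 54,  0 |   7, 59,  1 |   2, 66,
[... 1145 characters left out ...]
,-39,  0 |   1,-33,  1 |  -5,-28,  2 | -11,-23,  3 | -16,-17,  2 | -21,-10,  0 | -29, -6,  4 | -42, -6, 18 | -46,  0, 15 | -43, 12,  0 | -50, 17,  1
314  10,-57,  1 |   6,-50,  0 |   0,-45,  0 |  -5,-39,  0 | -12,-34,  2 | -16,-28,  0 | -22,-22,  0 | -27,-16,  0 | -34,-11,  0 | -40, -6,  2 | -51, -5, 12 | -58,  0, 13 | -55, 12, -1
318   5,-61, -2 |  -2,-57,  1 |  -7,-51,  1 | -14,-46,  3 | -18,-40,  1 | -23,-33, -1 | -29,-28,  0 | -34,-22,  0 | -40,-17,  0 | -46,-11,  0 | -52, -6,  0 | -64, -6, 13 | -71, -2, 17
322  -2,-68,  0 |  -8,-62,  0 | -14,-57,  0 | -19,-51,  0 | -26,-46,  2 | -30,-40,  0 | -35,-34,  0 | -43,-29,  2 | -48,-24,  2 | -53,-18,  1 | -58,-11, -1 | -64, -6,  0 | -69, -1,  0
```

```bash
echo '[{"jaw": 0.06}, {"jaw": 0.06}, {"jaw": 0.06}, {"jaw": 0.06}]' > rows.txt && python3 -m pendant rows.txt; python3 - <<'E'
from h import *
Rt,p=tool()
a=snap('side'); z=a['z_map']
ys,xs=np.mgrid[240:330,180:250]; px=np.c_[xs.ravel(),ys.ravel()]
P=depthpts(a,px); q=(P-p)@Rt*1000; zz=P[:,2]*1000
for lo in(2,8,14,20,26,32,38,44,55,65):
    k=(zz>lo)&(zz<lo+6)&(abs(q[:,0])<11)&(abs(q[:,1])<80); print(lo,k.sum(),np.sort(q[k,1].round())[::max(1,k.sum()//12)])
save(a,'g3.png',(180,240,250,330),6)
E
```

```text
clock: 4.08
tool_pos: [0.445, -0.3239, 0.0295]
orientation: [-180.0, -0.0, 130.9]
force: [0.3, 0.8, 0.1]
opening: 0.0347
gripper_force: 0.0
2 99 [-79. -75. -66. -48. -30. -24. -17. -12.  -7.  -6.  41.  61.  74.]
8 8 [-8. -7. -7. -7. -7. -7. -7. -6.]
14 11 [-8. -8. -7. -7. -7. -7. -7. -7. -7. -6. -6.]
20 13 [-8. -7. -7. -7. -7. -7. -7. -7. -6. -6. -6.  1.  6.]
26 51 [-8. -6. -5. -5. -4. -3. -2. -1. -0.  1.  2.  3.  4.]
32 3 [16. 17. 21.]
38 29 [-34. -34. -34. -30. -24. -19.  16.  16.  16.  17.  17.  18.  21.  27.
  32.]
44 44 [-34. -34. -34. -33. -29. -26. -24. -21.  16.  17.  17.  17.  20.  25.
  30.]
55 37 [-35. -34. -33. -28. -22.  16.  16.  16.  17.  18.  21.  23.  29.]
65 19 [-27.  16.  17.  17.  17.  17.  18.  20.  20.  21.  22.  23.  25.  27.
  27.  30.  30.  32.  32.]
```

View pics/g3.png

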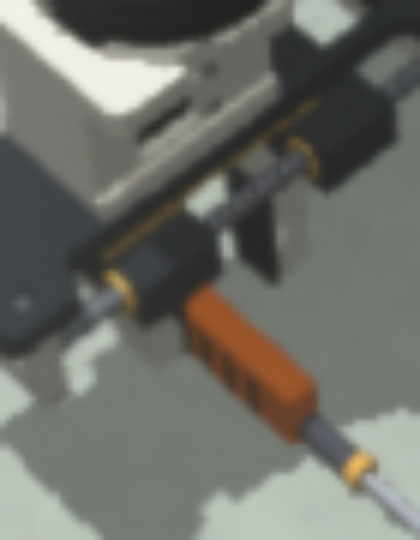

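The close-up shows the open fingertips ending just above the handle top, at about z = 35 mm. They stop roughly 6 mm short of the reported TCP instead of 25 mm ahead of it, so I need to go lower and check the force and the picture as I do.

Converted, 0.018 m / 0.75 = 0.024, 0.015 m / 0.75 = 0.02.

```bash
echo '[{"d": [0, 0, 0.0107], "jaw": 0.06}, {"d": [0, 0, 0.02], "jaw": 0.06}, {"d": [0, 0, 0.024], "jaw": 0.06}, {"d": [0, 0, 0.024], "jaw": 0.06}]' > rows.txt && python3 -m pendant rows.txt; python3 - <<'E'
from h import *
Rt,p=tool()
a=snap('side')
ys,xs=np.mgrid[240:330,180:250]; px=np.c_[xs.ravel(),ys.ravel()]
P=depthpts(a,px); q=(P-p)@Rt*1000; zz=P[:,2]*1000
for lo in range(2,50,4):
    for nm,k in(('far',(q[:,1]>14)&(q[:,1]<50)),('near',(q[:,1]<-14)&(q[:,1]>-55))):
        k=k&(zz>lo)&(zz<lo+4)&(abs(q[:,0])<11); print(lo,nm,k.sum(),end=' ; ')
s=snap('wrist'); print(); save(s,'w2.png')
T=np.array(s['T_tool_cam']); yy,xx=np.mgrid[0:384:2,0:512:2]; px=np.c_[xx.ravel(),yy.ravel()]; P=depthpts(s,px); q=(P-p)@Rt*1000
k=(abs(q[:,0])<12)&(abs(q[:,1])<45)&(q[:,2]>-60)&(q[:,2]<20); print(q[k][::8].round())
E
```

```text
clock: 4.62
tool_pos: [0.4447, -0.3238, 0.011]
orientation: [-180.0, -0.0, 130.9]
force: [-0.2, -0.4, -0.4]
opening: 0.06
gripper_force: 0.0
2 far 12 ; 2 near 35 ; 6 far 0 ; 6 near 0 ; 10 far 0 ; 10 near 0 ; 14 far 0 ; 14 near 0 ; 18 far 8 ; 18 near 1 ; 22 far 16 ; 22 near 7 ; 26 far 11 ; 26 near 13 ; 30 far 14 ; 30 near 15 ; 34 far 16 ; 34 near 13 ; 38 far 14 ; 38 near 9 ; 42 far 9 ; 42 near 5 ; 46 far 8 ; 46 near 0 ; 
[[ 12. -40.  13.]
 [ 12.  38.  12.]
 [ 11. -35.  11.]
 [ 11. -25.  10.]
 [ 11. -15.  12.]
 [ 11.  12.  12.]
 [ 11.  23.  11.]
 [ 11.  33.  11.]
 [ 11.  43.  12.]
 [ 10. -35.  11.]
 [  9. -25.  12.]
 [ 10. -14.  11.]
 [ 10.  12.  11.]
 [ 10.  23.  12.]
 [ 10.  33.  11.]
 [ 10.  43.  11.]
 [  8. -37.  12.]
 [  8. -25.  12.]
 [  8. -14.  11.]
 [  8.  12.  13.]
 [  8.  23.  13.]
 [  8.  33.  11.]
 [  8.  43.  11.]
 [  6. -37.  12.]
 [  7. -26.  11.]
 [  7. -16.  11.]
 [  7.  11.  12.]
 [  7.  21.  12.]
 [  7.  32.  12.]
 [  7.  42.  12.]
 [  5. -38.  12.]
 [  5. -28.  13.]
 [  5. -17.  12.]
 [  5.  10.  13.]
 [  6.  20.  11.]
 [  6.  30.  11.]
 [  6.  41.  11.]
 [  4. -39
[... 1720 characters left out ...]
  3.   5. -17.]
 [ -8.  17.  11.]
 [ -9.  27.  12.]
 [  8.  30. -26.]
 [  9.  37. -31.]
 [ 11.  43. -36.]
 [  4. -31. -52.]
 [ -5.  30. -35.]
 [  5.  33. -53.]
 [  4. -34. -54.]
 [ -3. -30. -40.]
 [  2.  30. -50.]
 [  8.  34. -60.]
 [  1. -31. -50.]
 [ -5.  30. -39.]
 [  3.  33. -53.]
 [  2. -32. -53.]
 [ -6.  30. -40.]
 [  2.  33. -53.]
 [  1. -32. -54.]
 [ -6.  30. -40.]
 [  1.  33. -54.]
 [ -0. -32. -52.]
 [ -8.  30. -40.]
 [  0.  34. -53.]
 [ -1. -32. -53.]
 [ -3.  29. -49.]
 [  2.  34. -59.]
 [ -3. -30. -52.]
 [ -2.  30. -53.]
 [ -2. -34. -55.]
 [ -8.  30. -45.]
 [  1.  34. -60.]
 [ -5. -31. -51.]
 [ -4.  32. -54.]
 [ -5. -33. -53.]
 [ -5.  31. -53.]
 [ -6. -34. -53.]
 [ -6.  30. -54.]]
```

Converted, 0.012 m / 0.75 = 0.016, 0.006 m / 0.75 = 0.008.

```bash
echo '[{"d": [0, 0, 0.008], "jaw": 0.04}, {"d": [0, 0, 0.016], "jaw": 0.04}, {"d": [0, 0, 0.016], "jaw": 0.02}, {"d": [0, 0, 0.016], "jaw": 0.01}, {"d": [0, 0, 0.016], "jaw": 0.0}, {"d": [0, 0, 0.016], "jaw": 0.0}, {"d": [0, 0, 0.016], "jaw": 0.0}]' > rows.txt && python3 -m pendant rows.txt
```

```text
clock: 5.6
tool_pos: [0.4451, -0.3239, -0.0004]
orientation: [180.0, 0.0, 130.9]
force: [0.2, 0.6, -0.0]
opening: 0.0139
gripper_force: 30.0
```

Converted, 0.266 m / 0.75 = 0.3547, 0.211 m / 0.75 = 0.2813, -48.2 degrees / 229.1831 = -0.2103.

```bash
echo '[{"d": [0, 0, -0.08], "jaw": 0}, {"d": [0.0267, 0.0213, -0.1467], "rz": -0.0262, "jaw": 0}, {"d": [0.08, 0.064, -0.2], "rz": -0.0611, "jaw": 0}, {"d": [0.1467, 0.116, -0.2], "rz": -0.1004, "jaw": 0}, {"d": [0.2133, 0.1693, -0.2], "rz": -0.1396, "jaw": 0}, {"d": [0.28, 0.2227, -0.2], "rz": -0.1789, "jaw": 0}, {"d": [0.3333, 0.264, -0.2], "rz": -0.2103, "jaw": 0}, {"d": [0.3547, 0.2813, -0.2], "rz": -0.2103, "jaw": 0}]' > rows.txt && python3 -m pendant rows.txt; echo '[{"jaw": 0}, {"jaw": 0}]' > rows.txt && python3 -m pendant rows.txt; python3 - <<'E'
from h import *
s=snap('wrist'); save(s,'w3.png',k=1.5)
E
```

```text
clock: 6.6
tool_pos: [0.4296, 0.0178, 0.1496]
orientation: [180.0, 0.0, 179.4]
force: [-0.1, 0.2, -1.6]
opening: 0.0138
gripper_force: 30.0
clock: 6.85
tool_pos: [0.4298, 0.015, 0.1493]
orientation: [-180.0, -0.0, 179.1]
force: [0.7, -0.4, -0.8]
opening: 0.0139
gripper_force: 30.0
```

View pics/w3.png

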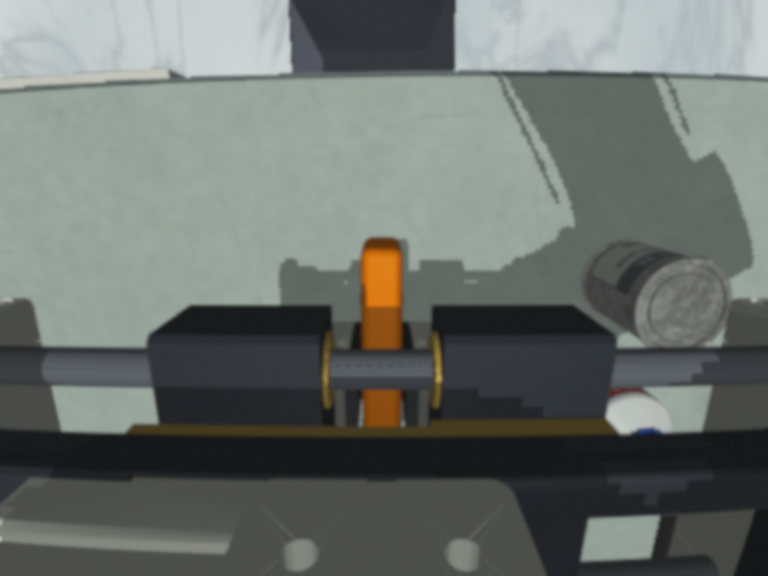

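The wrist view shows the hook held square, with the tin at (655,295) and the sample bottle at (640,415), both clear on the left. The wrist camera faces back toward the robot, so I'll measure the channel with the scene camera.

```bash
python3 - <<'E'
from h import *
s=snap('scene'); save(s,'c.png',(200,100,420,270),3.6)
f=s['frame'].astype(int); h=cv2.cvtColor(s['frame'],cv2.COLOR_RGB2HSV)
for y in (176,180,184,188): print(y,[(x,*f[y,x],) for x in range(246,272,1)] if y==184 else '')
m=cv2.inRange(h,(15,50,90),(32,255,255)); m[:165]=0;m[200:]=0;m[:,:240]=0;m[:,275:]=0
for y in range(168,194): 
    xs=np.nonzero(m[y])[0]
    if len(xs): print(y,xs.min(),xs.max(),len(xs))
E
```

```text
176 
180 
184 [(246, np.int64(84), np.int64(86), np.int64(96)), (247, np.int64(78), np.int64(84), np.int64(92)), (248, np.int64(82), np.int64(84), np.int64(95)), (249, np.int64(85), np.int64(91), np.int64(98)), (250, np.int64(79), np.int64(82), np.int64(92)), (251, np.int64(85), np.int64(94), np.int64(100)), (252, np.int64(106), np.int64(110), np.int64(108)), (253, np.int64(127), np.int64(122), np.int64(99)), (254, np.int64(149), np.int64(138), np.int64(104)), (255, np.int64(154), np.int64(145), np.int64(112)), (256, np.int64(155), np.int64(145), np.int64(109)), (257, np.int64(161), np.int64(151), np.int64(118)), (258, np.int64(156), np.int64(148), np.int64(114)), (259, np.int64(160), np.int64(149), np.int64(117)), (260, np.int64(155), np.int64(144), np.int64(112)), (261, np.int64(144), np.int64(134), np.int64(96)), (262, np.int64(150), np.int64(149), np.int64(130)), (263, np.int64(158), np.int64(167), np.int64(160)), (264, np.int64(124), np.int64(131), np.int64(137)), (265, np.int64(144), np.int64(153), np.int64(160)), (266, np.int64(138), np.int64(135), np.int64(138)), (267, np.int64(120), np.int64(58), np.int64(62)), (268, np.int64(130), np.int64(104), np.int64(109)), (269, np.int64(153), np.int64(163), np.int64(167)), (270, np.int64(190), np.int64(198), np.int64(203)), (271, np.int64(216), np.int64(220), np.int64(227))]
188 
175 255 258 4
176 255 255 1
177 255 260 5
178 254 261 8
179 253 262 9
180 253 259 4
181 253 261 3
182 253 262 8
183 253 262 10
184 253 261 9
185 254 261 8
186 254 261 8
187 254 261 8
188 256 259 4
```

View pics/c.png

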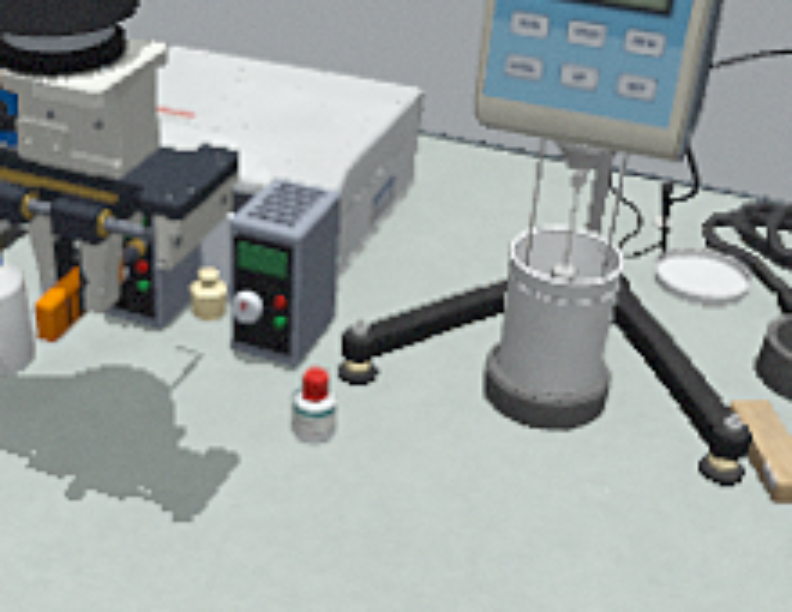

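```bash
python3 - <<'E'
from h import *
s=snap('scene'); a=np.radians(-.7); O=np.array([.6216,.0350,0]); R=np.array([[np.cos(a),-np.sin(a),0],[np.sin(a),np.cos(a),0],[0,0,1]])
print('cam',(s['c']-O)@R)
for px in([257.5,184],[257.5,182],[257.3,177],[252.6,184],[262.4,184]):
    d=(rays(s,[px])@s['Rcw'].T@R)[0]; c=(s['c']-O)@R
    for X in(.049,.051,.053):
        P=c+d*(X-c[0])/d[0]; print(px,X,(P*1000).round(1))
# check unit edges through depth columns
ys,xs=np.mgrid[120:200,215:300]; px=np.c_[xs.ravel(),ys.ravel()]; P=(depthpts(s,px)-O)@R*1000
k=(P[:,2]>20)&(P[:,2]<120)
f=k&(abs(P[:,0])<4); r=f&(P[:,1]<0); print('right face y',np.percentile(P[r,1],[1,99]),'x',np.median(P[r,0]))
t=(abs(P[:,2]-127)<3)&(abs(P[:,0]-42)<50)&(P[:,1]<0); print('right top',np.percentile(P[t,1],[.5,99.5]),np.percentile(P[t,0],[.5,99.5]))
Q=P[k&(P[:,0]>25)&(P[:,0]<80)&(abs(P[:,1]-5)<40)]
for lo in range(25,130,10):
    q=Q[(Q[:,2]>lo-5)&(Q[:,2]<lo+5)]; print(lo,len(q),'Lwall y',np.median(q[:,1]).round(1) if len(q) else '')
wm=(P[:,2]>3)&(P[:,2]<28)&(P[:,0]>25)&(P[:,1]>-25)&(P[:,1]<26); print('weight pts',wm.sum(),P[wm].min(0),P[wm].max(0),np.median(P[wm],0))
o=status.get_obs(); print(o['clock'])
# other objects
for n,(x,y) in dict(dropcap=(287,206)).items(): print(n,(depthpts(s,[[x,y]])-O)@R)
E
```

```text
cam [-0.75036852 -0.4133835   0.58025989]
[257.5, 184] 0.049 [49.  13.8 11.7]
[257.5, 184] 0.051 [51.  14.9 10.3]
[257.5, 184] 0.053 [53.  16.   8.8]
[257.5, 182] 0.049 [49.  13.7 18.9]
[257.5, 182] 0.051 [51.  14.8 17.5]
[257.5, 182] 0.053 [53.  15.8 16.1]
[257.3, 177] 0.049 [49.  14.1 36.5]
[257.3, 177] 0.051 [51.  15.2 35.2]
[257.3, 177] 0.053 [53.  16.2 33.8]
[252.6, 184] 0.049 [49.  30.9  6.9]
[252.6, 184] 0.051 [51.  32.   5.5]
[252.6, 184] 0.053 [53.  33.1  4.1]
[262.4, 184] 0.049 [49.  -3.  16.4]
[262.4, 184] 0.051 [51.  -2.  14.9]
[262.4, 184] 0.053 [53.  -0.9 13.5]
right face y [-89.42968823 -31.59285044] x -0.19814952125073781
right top [-90.89574823 -32.26272982] [-0.27905101 83.94699644]
25 72 Lwall y 12.9
35 48 Lwall y 27.1
45 53 Lwall y 22.5
55 41 Lwall y 27.4
65 18 Lwall y 13.2
75 11 Lwall y 10.7
85 7 Lwall y 4.3
95 0 Lwall y 
105 0 Lwall y 
115 0 Lwall y 
125 0 Lwall y 
weight pts 97 [ 26.70439837 -12.82359368   3.02379428] [73.07818504 25.95632482 27.97270134] [41.38236405  6.64393558 15.77085966]
7.0
dropcap [[-0.07159049 -0.13535079  0.05438331]]
```

The scene view shows the weight at about raw (257.5,184). That puts it near unit (51, 14.5) mm, close to the left wall, with the right half of the channel clear. The hook's shadow shows its bend pointing left.

Units first: shifts go in shares of 0.75 m and turns go in shares of 4 rad. So 0.1463 m / 0.75 = 0.1951, -0.0166 m / 0.75 = -0.0221, -0.2 degrees / 229.1831 = -0.0009.

```bash
echo '[{"d": [-0.0221, -0.0048, 0.0533], "rz": -0.0009, "jaw": 0}, {"d": [-0.0221, -0.0048, 0.1067], "rz": -0.0009, "jaw": 0}, {"d": [-0.0221, -0.0048, 0.1533], "rz": -0.0009, "jaw": 0}, {"d": [-0.0221, -0.0048, 0.18], "rz": -0.0009, "jaw": 0}, {"d": [-0.0221, -0.0048, 0.1951], "rz": -0.0009, "jaw": 0}, {"d": [-0.0221, -0.0048, 0.1951], "rz": -0.0009, "jaw": 0}]' > rows.txt && python3 -m pendant rows.txt; python3 - <<'E'
from h import *
s=snap('scene'); save(s,'d.png',(200,140,300,215),8)
O=np.array([.6216,.0350,0]); a=np.radians(-.7); R=Ro.from_euler('z',a).as_matrix()
Rt,p=tool(); print('tcp unit',((p-O)@R*1000).round(1), status.get_obs()['orientation'],status.get_obs()['force'])
E
```

```text
clock: 7.75
tool_pos: [0.4464, 0.0109, 0.0027]
orientation: [-180.0, -0.1, 179.3]
force: [0.5, 0.1, -1.3]
opening: 0.0135
gripper_force: 30.0
tcp unit [-174.4  -25.9    3.4] [-1.79989869e+02 -3.90130417e-03  1.79311831e+02] [-0.20776599  0.34758784 -1.82288603]
```

View pics/d.png

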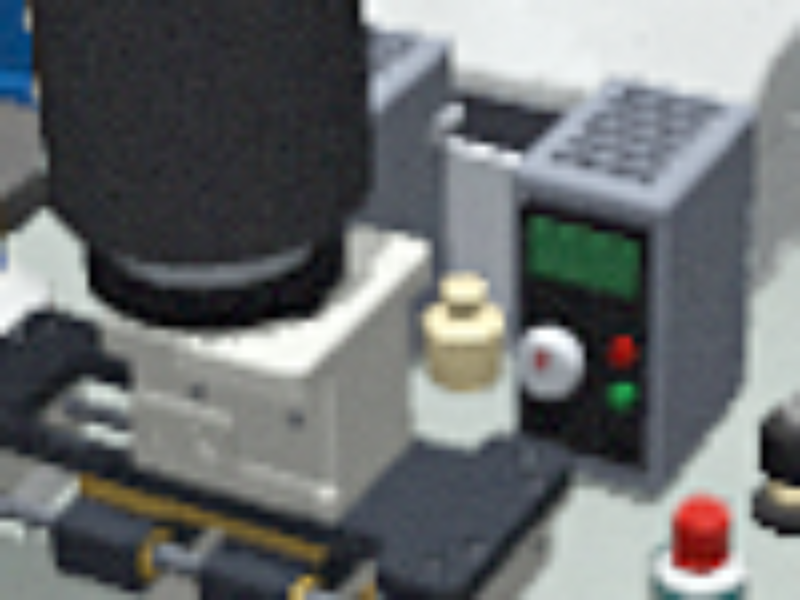

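The crop shows the weight standing at the back left with the right side of the channel open. The gripper is low in front, clear of the dropper at the lower right.

Converted, -0.052 m / 0.75 = -0.0693, -0.05 m / 0.75 = -0.0667.

```bash
echo '[{"d": [-0.0267, 0, 0], "jaw": 0}, {"d": [-0.0533, 0, 0], "jaw": 0}, {"d": [-0.0667, 0, 0], "jaw": 0}, {"d": [-0.0693, 0, 0], "jaw": 0}, {"d": [-0.0693, 0, 0], "jaw": 0}]' > rows.txt && python3 -m pendant rows.txt; echo '[{"d": [-0.004, 0, 0], "jaw": 0}, {"d": [-0.008, 0, 0], "jaw": 0}, {"d": [-0.012, 0, 0], "jaw": 0}, {"d": [-0.016, 0, 0], "jaw": 0}, {"d": [-0.016, 0, 0], "jaw": 0}]' > rows.txt && python3 -m pendant rows.txt; echo '[{"d": [-0.004, 0, 0], "jaw": 0}, {"d": [-0.008, 0, 0], "jaw": 0}, {"d": [-0.0107, 0, 0], "jaw": 0}, {"d": [-0.0107, 0, 0], "jaw": 0}]' > rows.txt && python3 -m pendant rows.txt
```

```text
clock: 8.43
tool_pos: [0.4981, 0.0107, 0.0033]
orientation: [180.0, -0.0, 179.3]
force: [-0.0, 0.0, -2.1]
opening: 0.014
gripper_force: 30.0
clock: 9.05
tool_pos: [0.5109, 0.0107, 0.0031]
orientation: [-180.0, -0.0, 179.3]
force: [-0.4, -0.1, -1.5]
opening: 0.0142
gripper_force: 30.0
clock: 9.55
tool_pos: [0.5188, 0.0106, 0.0031]
orientation: [-180.0, -0.0, 179.3]
force: [-0.2, 0.4, -2.2]
opening: 0.0139
gripper_force: 30.0
```

Converted, -0.006 m / 0.75 = -0.008, -0.004 m / 0.75 = -0.0053.

```bash
for i in 1 2; do :; done; echo '[{"d": [-0.0027, 0, 0], "jaw": 0}, {"d": [-0.0053, 0, 0], "jaw": 0}, {"d": [-0.008, 0, 0], "jaw": 0}, {"d": [-0.008, 0, 0], "jaw": 0}]' > rows.txt && python3 -m pendant rows.txt|sed -n 2,4p; echo '[{"d": [-0.0013, 0, 0], "jaw": 0}, {"d": [-0.0027, 0, 0], "jaw": 0}, {"d": [-0.004, 0, 0], "jaw": 0}, {"d": [-0.004, 0, 0], "jaw": 0}]' > rows.txt && python3 -m pendant rows.txt|sed -n 2,4p; echo '[{"d": [-0.0013, 0, 0], "jaw": 0}, {"d": [-0.0027, 0, 0], "jaw": 0}, {"d": [-0.0027, 0, 0], "jaw": 0}]' > rows.txt && python3 -m pendant rows.txt|sed -n 2,4p; echo '[{"d": [-0.0013, 0, 0], "jaw": 0}, {"d": [-0.0027, 0, 0], "jaw": 0}, {"d": [-0.0027, 0, 0], "jaw": 0}]' > rows.txt && python3 -m pendant rows.txt|sed -n 2,4p
```

```text
tool_pos: [0.5248, 0.0105, 0.0032]
orientation: [180.0, 0.0, 179.3]
force: [-0.1, 0.7, -2.5]
tool_pos: [0.5277, 0.0105, 0.0032]
orientation: [180.0, 0.0, 179.3]
force: [-0.4, -0.8, -1.5]
tool_pos: [0.5296, 0.0104, 0.0031]
orientation: [-180.0, -0.0, 179.3]
force: [-0.1, -0.0, -0.9]
tool_pos: [0.5297, 0.0099, 0.0026]
orientation: [-180.0, -0.2, 179.3]
force: [-5.8, 0.6, 1.0]
```

Converted, 0.0025 m / 0.75 = 0.0033, 0.0015 m / 0.75 = 0.002.

```bash
echo '[{"d": [0.002, 0, 0], "jaw": 0}, {"d": [0.0033, 0, 0], "jaw": 0}, {"d": [0.0033, 0, 0], "jaw": 0}]' > rows.txt && python3 -m pendant rows.txt|sed -n 2,4p; echo '[{"d": [0, 0.0013, 0], "jaw": 0}, {"d": [0, 0.0027, 0], "jaw": 0}, {"d": [0, 0.004, 0], "jaw": 0}, {"d": [0, 0.004, 0], "jaw": 0}]' > rows.txt && python3 -m pendant rows.txt|sed -n 2,4p;  echo '[{"d": [0, 0.0013, 0], "jaw": 0}, {"d": [0, 0.0027, 0], "jaw": 0}, {"d": [0, 0.004, 0], "jaw": 0}, {"d": [0, 0.004, 0], "jaw": 0}]' > rows.txt && python3 -m pendant rows.txt|sed -n 2,4p; echo '[{"d": [0, 0.0013, 0], "jaw": 0}, {"d": [0, 0.0027, 0], "jaw": 0}, {"d": [0, 0.0027, 0], "jaw": 0}]' > rows.txt && python3 -m pendant rows.txt|sed -n 2,4p
```

```text
tool_pos: [0.5296, 0.0106, 0.0033]
orientation: [180.0, 0.0, 179.3]
force: [-0.5, 0.3, -1.2]
tool_pos: [0.5293, 0.0136, 0.0032]
orientation: [180.0, 0.0, 179.3]
force: [-0.2, -0.2, -0.9]
tool_pos: [0.5292, 0.0166, 0.0032]
orientation: [180.0, 0.0, 179.3]
force: [-0.6, 0.3, -1.0]
tool_pos: [0.5293, 0.0186, 0.0032]
orientation: [180.0, 0.0, 179.3]
force: [-0.3, -0.4, -0.1]
```

Converted, 0.0015 m / 0.75 = 0.002, 0.0007 m / 0.75 = 0.0009.

```bash
for k in 1; do :; done; echo '[{"d": [0, 0.0009, 0], "jaw": 0}, {"d": [0, 0.002, 0], "jaw": 0}, {"d": [0, 0.002, 0], "jaw": 0}]' > rows.txt && python3 -m pendant rows.txt|sed -n 2,4p; echo '[{"d": [0, 0.0009, 0], "jaw": 0}, {"d": [0, 0.002, 0], "jaw": 0}, {"d": [0, 0.002, 0], "jaw": 0}]' > rows.txt && python3 -m pendant rows.txt|sed -n 2,4p; echo '[{"d": [0, 0.0007, 0], "jaw": 0}, {"d": [0, 0.0013, 0], "jaw": 0}, {"d": [0, 0.0013, 0], "jaw": 0}]' > rows.txt && python3 -m pendant rows.txt|sed -n 2,4p
```

```text
tool_pos: [0.5293, 0.02, 0.0032]
orientation: [-180.0, 0.0, 179.3]
force: [-0.5, 0.4, -1.3]
tool_pos: [0.5293, 0.0215, 0.0032]
orientation: [180.0, 0.0, 179.3]
force: [-1.1, -0.3, -1.0]
tool_pos: [0.5294, 0.0225, 0.0032]
orientation: [180.0, 0.0, 179.3]
force: [0.4, -0.7, -0.4]
```

Converted, 0.001 m / 0.75 = 0.0013, 0.0005 m / 0.75 = 0.0007.

```bash
echo '[{"d": [0, 0.0007, 0], "jaw": 0}, {"d": [0, 0.0013, 0], "jaw": 0}, {"d": [0, 0.0013, 0], "jaw": 0}]' > rows.txt && python3 -m pendant rows.txt|sed -n 2,4p; echo '[{"d": [0, 0.0007, 0], "jaw": 0}, {"d": [0, 0.0013, 0], "jaw": 0}, {"d": [0, 0.0013, 0], "jaw": 0}]' > rows.txt && python3 -m pendant rows.txt|sed -n 2,4p; echo '[{"d": [0, 0.0007, 0], "jaw": 0}, {"d": [0, 0.0013, 0], "jaw": 0}, {"d": [0, 0.0013, 0], "jaw": 0}]' > rows.txt && python3 -m pendant rows.txt|sed -n 2,4p;  python3 - <<'E'
from h import *
print(np.mean([0],0)); s=snap('scene'); h=cv2.cvtColor(s['frame'],cv2.COLOR_RGB2HSV)
m=cv2.inRange(h,(15,50,90),(32,255,255)); m[:165]=0;m[200:]=0;m[:,:240]=0;m[:,275:]=0
ys,xs=np.nonzero(m); print(len(xs),xs.mean(),ys.mean(),xs.min(),xs.max(),ys.min(),ys.max())
E
```

```text
tool_pos: [0.5294, 0.0235, 0.0032]
orientation: [180.0, 0.0, 179.3]
force: [1.3, -0.7, -2.8]
tool_pos: [0.5294, 0.0245, 0.0032]
orientation: [180.0, 0.0, 179.3]
force: [1.3, -1.0, -2.3]
tool_pos: [0.5294, 0.0255, 0.0032]
orientation: [180.0, 0.0, 179.3]
force: [1.3, -0.5, -1.4]
0.0
28 246.07142857142858 189.92857142857142 240 251 186 197
```

Converted, 0.0015 m / 0.75 = 0.002, 0.001 m / 0.75 = 0.0013.

```bash
echo '[{"d": [0, 0.0007, 0], "jaw": 0}, {"d": [0, 0.0013, 0], "jaw": 0}, {"d": [0, 0.002, 0], "jaw": 0}, {"d": [0, 0.002, 0], "jaw": 0}]' > rows.txt && python3 -m pendant rows.txt|sed -n 2,4p; echo '[{"d": [0, 0.0007, 0], "jaw": 0}, {"d": [0, 0.0013, 0], "jaw": 0}, {"d": [0, 0.002, 0], "jaw": 0}, {"d": [0, 0.002, 0], "jaw": 0}]' > rows.txt && python3 -m pendant rows.txt|sed -n 2,4p; echo '[{"d": [0, 0.0007, 0], "jaw": 0}, {"d": [0, 0.0013, 0], "jaw": 0}, {"d": [0, 0.002, 0], "jaw": 0}, {"d": [0, 0.002, 0], "jaw": 0}]' > rows.txt && python3 -m pendant rows.txt|sed -n 2,4p;  echo '[{"d": [0, 0.0007, 0], "jaw": 0}, {"d": [0, 0.0013, 0], "jaw": 0}, {"d": [0, 0.0013, 0], "jaw": 0}]' > rows.txt && python3 -m pendant rows.txt|sed -n 2,4p
```

```text
tool_pos: [0.5294, 0.027, 0.0032]
orientation: [180.0, 0.0, 179.3]
force: [0.8, 0.5, -1.6]
tool_pos: [0.5294, 0.0285, 0.0032]
orientation: [180.0, 0.0, 179.3]
force: [1.4, -0.4, -1.1]
tool_pos: [0.5294, 0.03, 0.0032]
orientation: [180.0, 0.0, 179.3]
force: [0.7, 0.5, -1.9]
tool_pos: [0.5294, 0.031, 0.0032]
orientation: [180.0, -0.0, 179.3]
force: [0.6, -0.9, -1.7]
```

Converted, 0.013 m / 0.75 = 0.0173, 0.011 m / 0.75 = 0.0147.

```bash
echo '[{"d": [0.0013, 0, 0], "jaw": 0}, {"d": [0.004, 0, 0], "jaw": 0}, {"d": [0.0067, 0, 0], "jaw": 0}, {"d": [0.0093, 0, 0], "jaw": 0}, {"d": [0.012, 0, 0], "jaw": 0}, {"d": [0.0147, 0, 0], "jaw": 0}, {"d": [0.0173, 0, 0], "jaw": 0}]' > rows.txt && python3 -m pendant rows.txt|sed -n 2,4p; echo '[{"d": [0.0027, 0, 0], "jaw": 0}, {"d": [0.0053, 0, 0], "jaw": 0}, {"d": [0.008, 0, 0], "jaw": 0}, {"d": [0.0107, 0, 0], "jaw": 0}, {"d": [0.0133, 0, 0], "jaw": 0}, {"d": [0.016, 0, 0], "jaw": 0}, {"d": [0.0187, 0, 0], "jaw": 0}, {"d": [0.0213, 0, 0], "jaw": 0}]' > rows.txt && python3 -m pendant rows.txt|sed -n 2,4p; python3 - <<'E'
from h import *
s=snap('scene'); P=None
h=cv2.cvtColor(s['frame'],cv2.COLOR_RGB2HSV); m=cv2.inRange(h,(15,50,90),(32,255,255))
ys,xs=np.mgrid[150:220,220:300]; px=np.c_[xs.ravel(),ys.ravel()]; O=np.array([.6216,.0350,0]); R=Ro.from_euler('z',-.7,degrees=True).as_matrix()
P=(depthpts(s,px)-O)@R*1000; k=(abs(P[:,1])<31)&(P[:,0]>-30)&(P[:,0]<60)&(P[:,2]>15)&(P[:,2]<45); print(k.sum(), P[k].round()[::6])
E
```

```text
tool_pos: [0.5163, 0.0311, 0.0032]
orientation: [180.0, 0.0, 179.3]
force: [1.7, -0.8, -2.0]
tool_pos: [0.5003, 0.0313, 0.0032]
orientation: [-180.0, -0.0, 179.3]
force: [1.1, -0.8, -1.5]
0 []
```

Converted, 0.022 m / 0.75 = 0.0293, 0.02 m / 0.75 = 0.0267.

```bash
echo '[{"d": [0.0027, 0, 0], "jaw": 0}, {"d": [0.0067, 0, 0], "jaw": 0}, {"d": [0.0107, 0, 0], "jaw": 0}, {"d": [0.0147, 0, 0], "jaw": 0}, {"d": [0.0187, 0, 0], "jaw": 0}, {"d": [0.0227, 0, 0], "jaw": 0}, {"d": [0.0267, 0, 0], "jaw": 0}, {"d": [0.0293, 0, 0], "jaw": 0}]' > rows.txt && python3 -m pendant rows.txt|sed -n 2,4p; echo '[{"d": [0.0027, 0, 0], "jaw": 0}, {"d": [0.0067, 0, 0], "jaw": 0}, {"d": [0.0107, 0, 0], "jaw": 0}, {"d": [0.0147, 0, 0], "jaw": 0}, {"d": [0.0187, 0, 0], "jaw": 0}, {"d": [0.0227, 0, 0], "jaw": 0}, {"d": [0.0267, 0, 0], "jaw": 0}, {"d": [0.0293, 0, 0], "jaw": 0}]' > rows.txt && python3 -m pendant rows.txt|sed -n 2,4p; python3 - <<'E'
from h import *
O=np.array([.6216,.0350,0]); R=Ro.from_euler('z',-.7,degrees=True).as_matrix()
ys,xs=np.mgrid[0:384,0:512]; px=np.c_[xs.ravel(),ys.ravel()]
for n in('scene','side'):
    s=snap(n); P=(depthpts(s,px)-O)@R*1000; h=cv2.cvtColor(s['frame'],cv2.COLOR_RGB2HSV); m=cv2.inRange(h,(15,40,90),(32,255,255)).ravel()>0
    k=m&(abs(P[:,1])<60)&(P[:,0]>-90)&(P[:,0]<60)&(P[:,2]>3)&(P[:,2]<45); print(n,k.sum(), P[k].round()[::8])
E
```

```text
tool_pos: [0.4782, 0.0316, 0.0032]
orientation: [-180.0, -0.0, 179.3]
force: [1.9, -0.5, -1.3]
tool_pos: [0.4562, 0.0318, 0.0031]
orientation: [-180.0, -0.0, 179.3]
force: [0.7, -0.5, -1.0]
scene 8 [[-18.  15.  42.]]
side 115 [[-23.  23.  41.]
 [-27.  16.  40.]
 [-25.   8.  43.]
 [-19.  14.  35.]
 [-21.  14.  32.]
 [-29.  13.  30.]
 [-40.  14.  26.]
 [-19.  13.  26.]
 [-25.   8.  27.]
 [-30.   1.  29.]
 [-35.   8.  20.]
 [-14.   7.  20.]
 [-19.   5.  18.]
 [-25.   3.  16.]
 [-27.   4.  12.]]
```

Converted, 0.018 m / 0.75 = 0.024, 0.017 m / 0.75 = 0.0227.

```bash
echo '[{"d": [0.004, 0, 0], "jaw": 0}, {"d": [0.008, 0, 0], "jaw": 0}, {"d": [0.012, 0, 0], "jaw": 0}, {"d": [0.016, 0, 0], "jaw": 0}, {"d": [0.02, 0, 0], "jaw": 0}, {"d": [0.0227, 0, 0], "jaw": 0}, {"d": [0.024, 0, 0], "jaw": 0}, {"d": [0.024, 0, 0], "jaw": 0}]' > rows.txt && python3 -m pendant rows.txt|sed -n 2,4p; echo '[{"d": [-0.0027, 0, 0], "jaw": 0}, {"d": [-0.0053, 0, 0], "jaw": 0}, {"d": [-0.0067, -0.004, 0], "jaw": 0}, {"d": [-0.0067, -0.0107, 0], "jaw": 0}, {"d": [-0.0067, -0.0173, 0], "jaw": 0}, {"d": [-0.0067, -0.024, 0], "jaw": 0}, {"d": [-0.0067, -0.032, 0], "jaw": 0}, {"d": [-0.0067, -0.04, 0], "jaw": 0}]' > rows.txt && python3 -m pendant rows.txt|sed -n 2,4p; echo '[{"d": [0, -0.0133, 0], "jaw": 0}, {"d": [0, -0.0267, 0], "jaw": 0}, {"d": [0, -0.04, 0], "jaw": 0}, {"d": [0, -0.04, 0], "jaw": 0}]' > rows.txt && python3 -m pendant rows.txt; python3 - <<'E'
from h import *
O=np.array([.6216,.0350,0]); R=Ro.from_euler('z',-.7,degrees=True).as_matrix()
ys,xs=np.mgrid[0:384,0:512]; px=np.c_[xs.ravel(),ys.ravel()]
for n in('side','scene'):
    s=snap(n); P=(depthpts(s,px)-O)@R*1000; h=cv2.cvtColor(s['frame'],cv2.COLOR_RGB2HSV); m=cv2.inRange(h,(15,40,90),(32,255,255)).ravel()>0
    k=m&(abs(P[:,1])<60)&(P[:,0]>-90)&(P[:,0]<60)&(P[:,2]>3)&(P[:,2]<45); print(n,k.sum(), np.percentile(P[k],[5,50,95],axis=0).round())
E
```

```text
tool_pos: [0.4383, 0.032, 0.0032]
orientation: [-180.0, -0.0, 179.3]
force: [1.9, -0.2, -2.2]
tool_pos: [0.443, 0.0015, 0.0032]
orientation: [180.0, 0.0, 179.3]
force: [0.4, -0.1, -2.1]
clock: 23.75
tool_pos: [0.4425, -0.0288, 0.0031]
orientation: [-180.0, -0.0, 179.3]
force: [-0.1, 1.1, -1.4]
opening: 0.0138
gripper_force: 30.0
side 143 [[-56.   1.   5.]
 [-44.   8.  26.]
 [-32.  21.  41.]]Traceback (most recent call last):
  File "<stdin>", line 6, in <module>
    return _quantile_unchecked(
        a, q, axis, out, overwrite_input, method, keepdims, weights)
    return _ureduce(a,
                    func=_quantile_ureduce_func,
    ...<5 lines>...
                    overwrite_input=overwrite_input,
                    method=method)
    r = func(a, **kwargs)
    result = _quantile(arr,
                       quantiles=q,
    ...<2 lines>...
                       out=out,
                       weights=wgt)
    slices_having_nans = np.isnan(arr[-1, ...])
                                  ~~~^^^^^^^^^
IndexError: index -1 is out of bounds for axis 0 with size 0
```

Converted, -0.285 m / 0.75 = -0.38, -0.12 m / 0.75 = -0.16, 48.4 degrees / 229.1831 = 0.2112.

```bash
echo '[{"d": [0, 0, -0.08], "jaw": 0}, {"d": [0, 0, -0.16], "jaw": 0}, {"d": [0, -0.0533, -0.16], "rz": 0.0349, "jaw": 0}, {"d": [-0.0013, -0.12, -0.16], "rz": 0.0785, "jaw": 0}, {"d": [-0.004, -0.1867, -0.16], "rz": 0.1222, "jaw": 0}, {"d": [-0.0053, -0.2533, -0.16], "rz": 0.1658, "jaw": 0}, {"d": [-0.008, -0.32, -0.16], "rz": 0.2112, "jaw": 0}, {"d": [-0.008, -0.38, -0.16], "rz": 0.2112, "jaw": 0}]' > rows.txt && python3 -m pendant rows.txt; echo '[{"d": [0, 0, 0.04], "jaw": 0}, {"d": [0, 0, 0.0933], "jaw": 0}, {"d": [0, 0, 0.1333], "jaw": 0}, {"d": [0, 0, 0.1533], "jaw": 0}, {"d": [0, 0, 0.16], "jaw": 0}, {"d": [0, 0, 0.1627], "jaw": 0}, {"d": [0, 0, 0.1627], "jaw": 0}]' > rows.txt && python3 -m pendant rows.txt
```

```text
clock: 24.85
tool_pos: [0.4454, -0.3145, 0.123]
orientation: [180.0, -0.0, 130.8]
force: [1.1, 0.2, -1.1]
opening: 0.014
gripper_force: 30.0
clock: 25.72
tool_pos: [0.4461, -0.3132, 0.002]
orientation: [180.0, 0.1, 130.9]
force: [-1.0, 0.0, -1.1]
opening: 0.0139
gripper_force: 30.0
```

Converted, 0.002 m / 0.75 = 0.0027, 0.001 m / 0.75 = 0.0013.

```bash
echo '[{"d": [0, 0, 0.0013], "jaw": 0}, {"d": [0, 0, 0.0027], "jaw": 0}, {"d": [0, 0, 0.0027], "jaw": 0}]' > rows.txt && python3 -m pendant rows.txt; echo '[{"jaw": 0.02}, {"jaw": 0.03}, {"jaw": 0.04}, {"jaw": 0.05}, {"d": [0, 0, -0.04], "jaw": 0.05}, {"d": [0, 0, -0.1067], "jaw": 0.05}, {"d": [0, 0, -0.1867], "jaw": 0.05}, {"d": [0, 0, -0.1867], "jaw": 0.05}]' > rows.txt && python3 -m pendant rows.txt; python3 - <<'E'
from h import *
O=np.array([.6216,.0350,0]); R=Ro.from_euler('z',-.7,degrees=True).as_matrix()
ys,xs=np.mgrid[0:384,0:512]; px=np.c_[xs.ravel(),ys.ravel()]
for n in('side','scene'):
    s=snap(n); W=depthpts(s,px); P=(W-O)@R*1000; h=cv2.cvtColor(s['frame'],cv2.COLOR_RGB2HSV); m=cv2.inRange(h,(15,40,90),(32,255,255)).ravel()>0
    k=m&(abs(P[:,1])<60)&(P[:,0]>-90)&(P[:,0]<60)&(P[:,2]>3)&(P[:,2]<45); print(n,k.sum(), np.percentile(P[k],[5,50,95],axis=0).round() if k.sum() else '')
    m=cv2.inRange(h,(5,150,60),(20,255,255)).ravel()>0; k=m&(abs(W[:,0]-.446)<.1)&(abs(W[:,1]+.313)<.1)&(W[:,2]<.05); print('handle',k.sum(),np.percentile(W[k],[5,50,95],axis=0).round(3) if k.sum() else '')
E
```

```text
clock: 26.1
tool_pos: [0.4457, -0.3131, -0.0004]
orientation: [180.0, 0.0, 130.9]
force: [-0.5, 0.8, 3.2]
opening: 0.0136
gripper_force: 30.0
clock: 27.1
tool_pos: [0.4483, -0.3143, 0.1444]
orientation: [179.8, 0.5, 131.0]
force: [-0.1, 0.9, -1.0]
opening: 0.05
gripper_force: 0.0
side 142 [[-56.   2.   6.]
 [-43.   9.  26.]
 [-31.  22.  41.]]
handle 203 [[ 0.42  -0.344  0.026]
 [ 0.447 -0.317  0.028]
 [ 0.471 -0.288  0.031]]
scene 118 [[-55.   3.   6.]
 [-48.  13.  26.]
 [-37.  26.  42.]]
handle 375 [[ 0.419 -0.343  0.005]
 [ 0.442 -0.312  0.024]
 [ 0.468 -0.283  0.03 ]]
```

The weight is standing about 44 mm in front of the housings. The hook is lying flat and released, more than 0.3 m away, with its handle top at 28 mm.

```bash
echo '[{"jaw": 0.05}, {"jaw": 0.05}]' > rows.txt && python3 -m pendant rows.txt | head -1; python3 -c "
from plant import job; print(job.close_job())"
```

```text
clock: 27.45
the job is handed in; nothing more can be done
None
```

I handed the job in at about 27.5 s: the weight stands upright about 44 mm in front of the housings, and the hook lies flat and released over 0.3 m away; the hand-in gave no verdict, and the highest contact force I read was about 6 N.

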